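Slide a converter along the rail into the test pocket and start the test

TASK

The small converter module with the orange heat sink lies loose on the deck of the test jig: with the fingertips push it back flat against the dark rail, then slide it along the rail, keeping it against the rail, into the corner pocket until it sits fully home against the contact block and flush with the rail. Then press the green start button fully and let it come up again. The module must never be picked up or lifted off the deck, and leave the red stop button and everything else on the bench alone.

Things in the scene. Friction and masses are not known exactly. Their poses are not given: they have to be found in the camera images.
- converter: converter module, loose: black case 40 (its x) x 64 (its y) x 14 mm with an orange finned heat sink on top, 24 mm high in all; brass terminals on its +y end; about 0.12 kg, slides easily on deck and rail. Origin: centre of its underside. Starts flat on the deck, its middle 50 to 100 mm from the rail, up to 0.5 rad from square with it, terminals roughly towards the pocket
- jig: test jig, fixed: grey box with aluminium deck 180 (x) x 330 (y) mm, deck top 40 mm above the bench. Origin: centre of its underside; +x points to the dark steel rail (14 mm high, 20 mm thick, working face at x = +55 mm, y = -155 to +115 mm), +y along the rail to the pocket, closed by the black contact block (32 mm high, working face y = +115 mm, x = -10 to +75 mm)
- home (a point): point on the deck where the module's origin lies when it is fully home in the corner; axes as the jig's (+x to the rail, +y to the contact block). It lies 20 mm from the rail's face and 32 mm from the contact block's face
- guide (a point): the blue plastic guide, fixed on the deck, 14 mm high, that forms the pocket's near side: this point is on the deck at the guide's inner face, 10 mm from the contact block, 44 mm from the rail's face (module 40 mm). Its lead-in flares away from the rail, ending 33 mm before the contact block; guide and lead-in reach up to 23 mm from this face, away from the rail. About 30 mm of the home module stand out
- start (a joint): the green start button, pressed straight down: 0 = up, 0.006 m = fully down; springs back, about 5 N fully down
- start_top (a point): centre of the top face of the green start button (32 mm across), which stands on a fixed grey one-button station 72 x 72 mm, 44 mm high; the green and red stations may stand on either side of the jig
- stop (a joint): the red stop button, same kind, on a fixed yellow station: must not be pressed
- stop_top (a point): centre of the top face of the red stop button
- toroid: copper-coloured toroid coil, loose, 38 mm across, 16 mm high, standing on the jig's deck in the front corner before the contact block; origin at the centre of its underside; leave alone
- capacitor: blue can capacitor standing on the bench on the robot side of the jig, to the left, 35 mm across, 45 mm high; leave alone
- pliers: pliers with blue grips lying on the bench at the right, 140 mm long, 9 mm high; leave alone
- screwdriver: screwdriver with red handle, 170 mm long, lying on the bench to the left; leave alone
- reel: solder reel standing on its flange, 54 mm across, 40 mm high, on the bench to the right; leave alone
- cleaner: small bottle with a red cap, 48 mm across, 110 mm high, on the bench to the left; leave alone
Not all that is in view belongs to the job. Of the things that look like the converter, the smaller one is meant. Several things look just like the part that bears start: the one meant starts farthest from the robot's base.

How it is judged:
By the outcome, as a careful person would: the job done as asked, in the order asked, and still so for the second after the job is handed in, with the robot touching nothing.
It also fails if it takes over 64 s, if anything falls off the work surface, if the arm or the gripper's body presses on something with over 40 N, if the wrist force passes 120 N, or if a joint passes its speed limit or range.

ROBOT

A 6-joint arm with a two-finger parallel gripper is mounted at the origin on the work surface. World frame = base frame: x ahead of the robot, y to its left, z up, the work surface at z = 0. Lengths are in mm, angles in rad, forces in N, time in s.
With the tool pointing down it reaches from about 350 to 975 mm from the base axis. Payload 7.1 kg.
Tool frame: the origin (TCP) lies on the centre line of the jaws, within the pads' length; the fingertips stand 22 mm ahead of it and the grasp point (between the pads) lies 3 mm ahead of it; z points along the fingers, y is the direction in which the jaws open and shut (so a half turn about z gives the same grasp; the last joint's range is limited). The gripper opens to 88 mm and grips with 3 to 60 N. Pads are 20 mm wide; open, the fingers measure 115 mm over their backs; the gripper's body (75 mm by 178 mm) begins 61 mm behind the grasp point.
Start: joints at [-1.353, 0.423, 1.63, -0, 1.089, -0.019], TCP at [146.64, -607.537, 244.675] pointing down, gripper open.
Joint ranges: [-3, 3], [-0.9, 2.11], [0.09, 2.58], [-1.31, 4.45], [0.11, 2.69], [-2.54, 2.54]. Speed limits (rad/s): [2.39, 2.39, 3.01, 3.14, 3.14, 3.14].

INTERFACE

Orientations are given as a rotation vector (axis times angle).
In Python, from bench import r, imaging, workorder gives the robot as it stands.
- The arm moves only by the tool send_rows, never from a script. Its argument "plan" is a list of rows, each an object of numbers: "dx", "dy", "dz": the shift along the tool's x, y, z in mm; "twist": the turn about the tool's z in rad. A call has exactly 10 rows; each row shifts and turns the commanded pose from where the row before left it, along the tool's axes as they then stand; what a row does not reach is not made up. A row lasts 1/10 s, in which the tool goes at most 50 mm and 8.59 degrees, less where a joint would pass 70% of its speed; a pose out of reach is approached as far as the arm can. A call with a gripper value outside its range is refused whole. "fingers" is the opening, from 0 (shut) to 1 (fully open), set as the call begins (left out, the last holds). The fingers move at their own pace and stop on an object; "force" is the grip in N (left out, the last holds). Time passes only in rows, so rows that do not move let the fingers close, or fill a call up. It gives the time, the measured TCP pose, the force and the opening at its end, in the units of the state.
- r.get_obs(): the state, without advancing time (a new reading comes with each control period).
- imaging.read_camera(name): name is "scene" or "side" or "wrist"; returns the picture (400x640x3 uint8, blue, green, red); there is no depth.
- imaging.camera_model(name): a dict with "fx", "fy", "cx", "cy" (pixels), "view" (4x4, takes a point from world to camera coordinates). Camera axes: x right, y up, looking along -z (the intrinsics and any distortion apply to the point x, -y, -z); pixel columns grow to the right and rows downward; lengths in mm; the calibration is good to about 2 mm. A picture is of the moment at which its call begins: read the wrist's pose just before it. camera_model takes no time and is no camera call; for the wrist camera it gives the pose at the moment of the call.
- workorder.job_done(): hands the job in, once; it reports no verdict.
The state is a dict: "t": time; "joint_positions": joint angles; "joint_velocities": joint speeds; "tau": joint torques, N m; "ee_pos": TCP position; "eef_rot": TCP orientation; "wrist_force": force on the tool from outside, world axes, zero at the start; "wrist_torque": the same for the moment, N m; "grip_width": opening from 0.0 (shut) to 1.0 (fully open).
Only numpy, scipy, OpenCV 4.12 (cv2) and the standard library are available. Lean on these libraries where they do the work, as an engineer would, in place of code of your own. Each camera call takes 0.05 s, during which the arm holds its last target. There are 200 camera calls.

## Working session

There is one attempt and no reset: what is moved stays moved. The work goes in short steps, Python scripts to look and compute and a tool call to move; the robot and the scene stay as the last step left them, time stands still between calls to the robot, and variables do not carry over. Pictures are saved under pics/ and viewed, about 8 in all and at most 12, crops included, and the job is handed in when it is done.

Besides the shell and the picture viewer there is one more tool, called as name(argument=value, ...) on one line, values as JSON. send_rows: Moves the arm, as the interface text tells. Its arguments: {"type":"object","properties":{"plan":{"type":"array","items":{"type":"object","properties":{"dx":{"type":"number"},"dy":{"type":"number"},"dz":{"type":"number"},"twist":{"type":"number"}}}},"fingers":{"type":"number"},"force":{"type":"number"}},"required":["plan"]}

```bash
mkdir -p pics
cat > h.py <<'E'
import numpy as np, cv2
from bench import r, imaging, workorder
def snap(n,f):
    m=imaging.camera_model(n); im=np.asarray(imaging.read_camera(n)); cv2.imwrite('pics/'+f,im); np.savez('pics/'+f+'.npz',view=m['view'],k=[m['fx'],m['fy'],m['cx'],m['cy']]); return im,m
def ray(m,u,v):
    V=np.array(m['view']); R=V[:3,:3]; t=V[:3,3]
    d=np.array([(u-m['cx'])/m['fx'],-(v-m['cy'])/m['fy'],-1.]); return -R.T@t, R.T@d
def onz(m,u,v,z):
    o,d=ray(m,u,v); return o+d*(z-o[2])/d[2]
def proj(m,p):
    V=np.array(m['view']); c=V[:3,:3]@np.array(p,float)+V[:3,3]
    return np.array([m['cx']+m['fx']*c[0]/-c[2], m['cy']+m['fy']*-c[1]/-c[2]])
E
python3 - <<'E'
from h import *
ims=[]
for n in ['scene','side','wrist']:
    im,m=snap(n,n+'0.png'); print(n,{k:np.round(v,3).tolist() for k,v in m.items()})
o=r.get_obs();print({k:np.round(v,3).tolist() for k,v in o.items()})
E
```

```text
scene {'fx': 451.59, 'fy': 451.59, 'cx': 314.274, 'cy': 200.158, 'view': [[0.516, 0.857, -0.007, -249.644], [-0.677, 0.412, 0.61, 294.712], [0.525, -0.31, 0.792, -1639.064], [0.0, 0.0, 0.0, 1.0]]}
side {'fx': 461.712, 'fy': 461.712, 'cx': 323.435, 'cy': 201.288, 'view': [[-0.989, -0.147, -0.012, 504.404], [0.07, -0.542, 0.838, -92.723], [-0.13, 0.828, 0.546, -1234.559], [0.0, 0.0, 0.0, 1.0]]}
wrist {'fx': 293.396, 'fy': 293.396, 'cx': 321.168, 'cy': 200.723, 'view': [[0.235, -0.972, -0.002, -623.512], [0.94, 0.227, -0.254, 30.661], [0.248, 0.058, 0.967, -390.189], [0.0, 0.0, 0.0, 1.0]]}
{'t': 0.15, 'joint_positions': [-1.353, 0.424, 1.63, -0.0, 1.089, -0.019], 'joint_velocities': [-0.0, -0.002, -0.002, 0.001, -0.001, -0.0], 'tau': [0.0, -54.498, -27.392, 0.064, 0.02, -0.0], 'ee_pos': [146.552, -607.182, 244.098], 'eef_rot': [-3.118, -0.371, 0.0], 'wrist_force': [0.011, 0.577, -0.802], 'wrist_torque': [-0.007, 0.053, 0.002], 'grip_width': 0.999}
```

View pics/scene0.png

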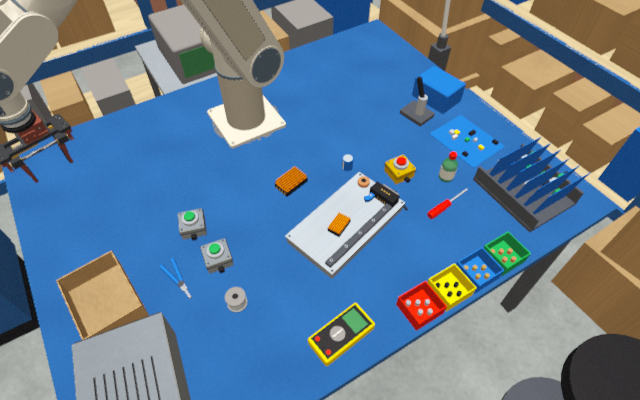

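View pics/side0.png

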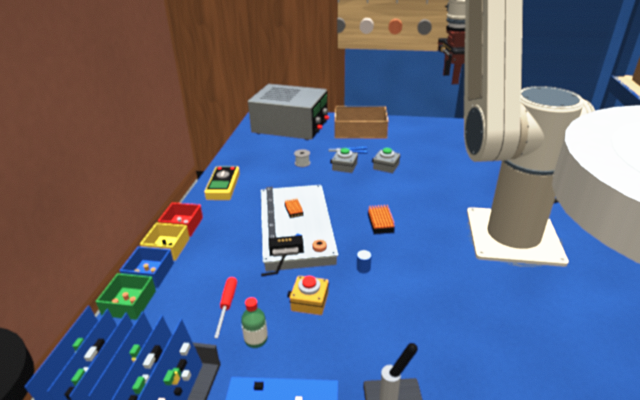

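Scene shows: small orange-finned module on the deck at (339,224), and a larger look-alike on the bench at (291,180), not meant. There are green stations at (191,221) and (215,250), a red stop on yellow at (401,163), and the contact block at (384,192). Rough positions next, with a close crop.

Run:
```python
from h import *
im={n:cv2.imread(f'pics/{n}0.png') for n in('scene','side')}
m={n:imaging.camera_model(n) for n in im}
for n in im:
    hsv=cv2.cvtColor(im[n],cv2.COLOR_BGR2HSV)
    def blobs(name,lo,hi,z,amin=30):
        k=cv2.inRange(hsv,lo,hi); _,_,st,c=cv2.connectedComponentsWithStats(k)
        for s,cc in zip(st[1:],c[1:]):
            p=onz(m[n],*cc,z)
            if s[4]>=amin and 250<p[0]<1000 and abs(p[1])<700: print(n,name,cc.round(1),s[4],p.round(0))
    blobs('orange',(5,150,120),(18,255,255),60)
    blobs('green',(55,120,80),(80,255,255),54,20)
    blobs('deck',(0,0,150),(180,40,255),40,400)
for n,pts in {'scene':[(360,172),(287,236),(332,273),(407,205)],'side':[(323,186),(262,190),(336,256),(262,262)]}.items():
    for p in pts: print(n,p,onz(m[n],*p,40).round(0))
c=cv2.resize(im['scene'][140:290,150:430],None,fx=2.85,fy=2.85,interpolation=cv2.INTER_CUBIC);cv2.imwrite('pics/crop1.png',c)
```

```text
scene orange [290.4 179.4] 413 [381. -23.  60.]
scene orange [338.6 223.8] 164 [597.  13.  60.]
scene orange [437.2 295.5] 51 [912. 107.  60.]
scene orange [421.1 305.1] 278 [911.  55.  60.]
scene green [188.8 215.9] 77 [ 344. -340.   54.]
scene green [507.4 250.8] 864 [908. 360.  54.]
scene green [214.1 248.2] 85 [ 484. -321.   54.]
scene green [354.4 316.3] 95 [ 847. -102.   54.]
scene deck [338.9 223.3] 4290 [585.  23.  40.]
scene deck [125.9 362. ] 6413 [ 657. -624.   40.]
side orange [293.1 206.7] 180 [589.  25.  60.]
side orange [380.5 217.5] 403 [351.  46.  60.]
side orange [174.3 224. ] 65 [879. 144.  60.]
side green [344.3 150.2] 32 [ 489. -341.   54.]
side green [386.9 150.1] 36 [ 348. -359.   54.]
side green [218.8 184. ] 121 [835. -74.  54.]
side green [126.4 294.5] 1698 [878. 396.  54.]
side green [259.1 311.8] 27 [582. 405.  54.]
side green [245.3 314.1] 23 [608. 416.  54.]
side green [ 77.2 342.7] 62 [907. 530.  54.]
side green [134.5 350.1] 84 [789. 531.  54.]
side green [170.5 375.4] 134 [699. 574.  54.]
side green [ 77.3 375.7] 98 [864. 598.  54.]
side green [138.3 384.5] 129 [747. 600.  54.]
side deck [304.2 220. ] 3002 [553.  55.  40.]
side deck [266.3 231.2] 500 [642. 117.  40.]
scene (360, 172) [454. 187.  40.]
scene (287, 236) [ 545. -127.   40.]
scene (332, 273) [711. -81.  40.]
scene (407, 205) [634. 232.  40.]
side (323, 186) [ 529. -125.   40.]
side (262, 190) [706. -80.  40.]
side (336, 256) [450. 192.  40.]
side (262, 262) [622. 238.  40.]
```

View pics/crop1.png

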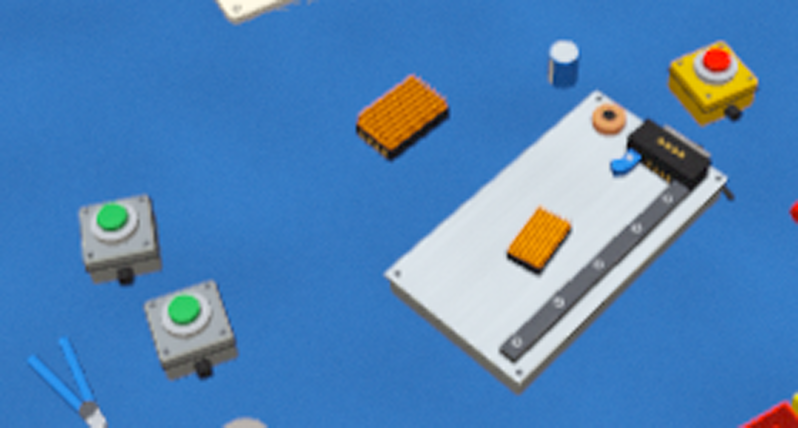

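The crop confirms it: the smaller module on the deck, terminals towards the block, and the green station at (215,250), which is the farther one (radius about 590 mm against 490 mm). Moving the wrist camera over the jig.

send_rows(plan=[{"dx": 24,"dy": -26.5,"dz": -4},{"dx": 24,"dy": -26.5,"dz": -4},{"dx": 24,"dy": -26.5,"dz": -4},{"dx": 24,"dy": -26.5,"dz": -4},{"dx": 24,"dy": -26.5,"dz": -4},{"dx": 24,"dy": -26.5,"dz": -4},{"dx": 24,"dy": -26.5,"dz": -4},{"dx": 24,"dy": -26.5,"dz": -4},{"dx": 24,"dy": -26.5,"dz": -4},{"dx": 24,"dy": -26.5,"dz": -4}], fingers=0.4, force=20)

```text
schema error: expected keys dx, dy, dz, twist
```

send_rows(plan=[{"dx": 24,"dy": -26.5,"dz": -1},{"dx": 24,"dy": -26.5,"dz": -1},{"dx": 24,"dy": -26.5,"dz": -1},{"dx": 24,"dy": -26.5,"dz": -1},{"dx": 24,"dy": -26.5,"dz": -1},{"dx": 24,"dy": -26.5,"dz": -1},{"dx": 24,"dy": -26.5,"dz": -1},{"dx": 24,"dy": -26.5,"dz": -1},{"dx": 10,"dy": -15,"dz": -1},{"dx": 0,"dy": 0,"dz": 0}])

```text
schema error: expected keys dx, dy, dz, twist
```

Run:
```python
from h import *
im,m=snap('wrist','w1.png'); o=r.get_obs(); print(o['t'],np.round(o['ee_pos'],1),np.round(o['eef_rot'],3),o['grip_width'])
print(np.round(m['view'],4).tolist())
```

```text
0.2 [ 146.6 -607.3  244.2] [-3.119 -0.371  0.   ] 0.9960172744315838
[[0.2346, -0.9721, -0.0016, -623.6317], [0.94, 0.2273, -0.2543, 30.656], [0.2476, 0.0582, 0.9671, -390.1631], [0.0, 0.0, 0.0, 1.0]]
```

View pics/w1.png

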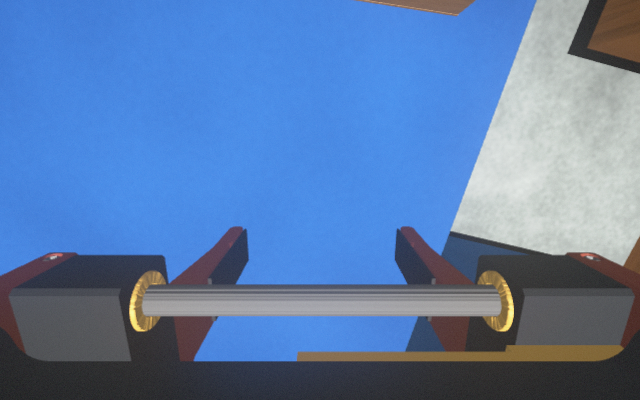

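The moves were refused because twist must be given in every row. The picture shows only the fingers at about rows 230-350, so rows 0-230 are the useful view. Resending.

send_rows(plan=[{"dx": 24,"dy": -26.5,"dz": -4,"twist": 0},{"dx": 24,"dy": -26.5,"dz": -4,"twist": 0},{"dx": 24,"dy": -26.5,"dz": -4,"twist": 0},{"dx": 24,"dy": -26.5,"dz": -4,"twist": 0},{"dx": 24,"dy": -26.5,"dz": -4,"twist": 0},{"dx": 24,"dy": -26.5,"dz": -4,"twist": 0},{"dx": 24,"dy": -26.5,"dz": -4,"twist": 0},{"dx": 24,"dy": -26.5,"dz": -4,"twist": 0},{"dx": 24,"dy": -26.5,"dz": -4,"twist": 0},{"dx": 24,"dy": -26.5,"dz": -4,"twist": 0}], fingers=0.4, force=20)

```text
t: 1.2
ee_pos: [318.2, -292.3, 284.9]
eef_rot: [3.12, 0.371, 0.0]
wrist_force: [0.4, -0.4, -0.3]
grip_width: 0.397
```

send_rows(plan=[{"dx": 24,"dy": -26.5,"dz": -1,"twist": 0},{"dx": 24,"dy": -26.5,"dz": -1,"twist": 0},{"dx": 24,"dy": -26.5,"dz": -1,"twist": 0},{"dx": 24,"dy": -26.5,"dz": -1,"twist": 0},{"dx": 24,"dy": -26.5,"dz": -1,"twist": 0},{"dx": 24,"dy": -26.5,"dz": -1,"twist": 0},{"dx": 24,"dy": -26.5,"dz": -1,"twist": 0},{"dx": 24,"dy": -26.5,"dz": -1,"twist": 0},{"dx": 10,"dy": -15,"dz": -1,"twist": 0},{"dx": 0,"dy": 0,"dz": 0,"twist": 0}])

```text
t: 2.2
ee_pos: [461.5, -23.9, 293.7]
eef_rot: [-3.119, -0.376, -0.0]
wrist_force: [-0.8, -0.2, -0.3]
grip_width: 0.403
```

Run:
```python
from h import *
r.get_obs()
im,m=snap('wrist','w1b.png'); o=r.get_obs(); print(o['t'],np.round(o['ee_pos'],1),np.round(o['eef_rot'],3),o['grip_width'])
for n,p in dict(start=(486,-331,54),mod=(593,19,55),jig=(585,53,40)).items(): print(n,proj(m,p))
```

```text
2.25 [460.9 -24.9 293.5] [ 3.119e+00  3.750e-01 -1.000e-03] 0.4016241689842784
start [546.31935949 214.3173328 ]
mod [313.02768298  64.227839  ]
jig [285.16125732  66.33374905]
```

View pics/w1b.png

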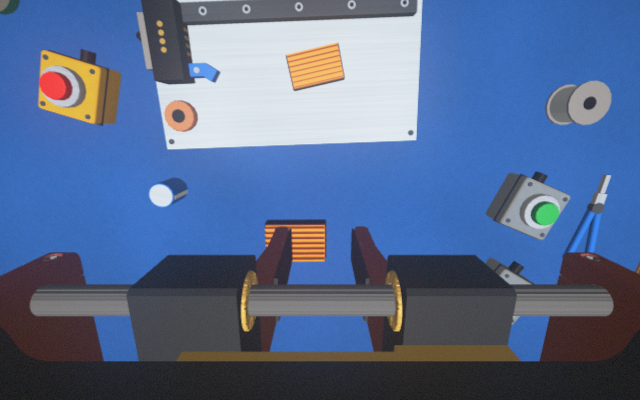

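Wrist view: rail across the top (rows 0-22), block at (168,40), guide at (204,72), module at (315,66), deck corners about (168,149) and (417,140), start button at (545,212), stop at (57,86). Now measuring precisely.

```bash
cat > meas.py <<'E'
from h import *
def load(f):
    z=np.load('pics/'+f+'.npz'); k=z['k']; return cv2.imread('pics/'+f),dict(view=z['view'],fx=k[0],fy=k[1],cx=k[2],cy=k[3])
def orange(im,m,roi):
    hsv=cv2.cvtColor(im,cv2.COLOR_BGR2HSV); k=cv2.inRange(hsv,(5,100,70),(25,255,255)); q=np.zeros_like(k); q[roi[1]:roi[3],roi[0]:roi[2]]=255; k&=q
    k=cv2.morphologyEx(k,cv2.MORPH_CLOSE,np.ones((5,5)))
    c=max(cv2.findContours(k,0,cv2.CHAIN_APPROX_NONE)[0],key=cv2.contourArea)[:,0]
    P=np.array([onz(m,*p,64)[:2] for p in c]); (c0,wh,a)=cv2.minAreaRect(P.astype(np.float32)); return np.array(c0),wh,a
E
python3 - <<'E'
from meas import *
im,m=load('w1b.png')
print('orange',orange(im,m,(270,30,370,110)))
hsv=cv2.cvtColor(im,cv2.COLOR_BGR2HSV)
w=cv2.inRange(hsv,(0,0,140),(180,45,255)); 
# near deck edge: last white row per column
us=np.arange(200,400,4); E=[]
for u in us:
    col=np.where(w[100:160,u])[0]; E.append(onz(m,u,100+col.max()+.5,40)[:2])
E=np.array(E,np.float32); l=cv2.fitLine(E,cv2.DIST_HUBER,0,.01,.01).ravel(); d=l[:2]*np.sign(l[1]); print('edge dir',d,'yaw',np.arctan2(-d[0],d[1]))
# rail lower visible boundary (first white row per col going down)
F=[]
for u in range(230,400,5):
    v=next(v for v in range(5,60) if w[v,u] and w[v+1,u]); F.append((u,v))
for z in(40,54):
    P=np.array([onz(m,u,v-.5,z)[:2] for u,v in F],np.float32); l2=cv2.fitLine(P,cv2.DIST_HUBER,0,.01,.01).ravel(); n=np.array([d[1],-d[0]]); print('rail z',z,'dist from edge',(l2[2:]-l[2:])@n,'dir',l2[:2])
print('rail px',F[::8])
for uv in[(168,149),(417,140),(421,0)]: print(uv,onz(m,*uv,40))
g=cv2.inRange(hsv,(55,100,60),(80,255,255)); _,_,st,c=cv2.connectedComponentsWithStats(g)
for s,cc in zip(st[1:],c[1:]):
    if s[4]>80: print('green',cc,s,onz(m,*cc,50+0)[:2])
big=cv2.resize(im[0:160,130:430],None,fx=2.6,fy=2.6,interpolation=cv2.INTER_CUBIC);cv2.imwrite('pics/crop2.png',big)
E
```

```text
orange (array([590.13989258,  15.80433846]), (37.96144104003906, 60.44610595703125), 26.033918380737305)
edge dir [-0.27245817  0.9621676 ] yaw 0.27594694
rail z 40 dist from edge 145.30286 dir [ 0.27064955 -0.96267796]
rail z 54 dist from edge 141.01532 dir [ 0.27065003 -0.96267784]
rail px [(230, 23), (270, 22), (310, 20), (350, 6), (390, 17)]
(168, 149) [449.02345742 183.00834789  40.        ]
(417, 140) [ 538.64841835 -134.0647523    40.        ]
(421, 0) [693.40593664 -87.26006723  40.        ]
green [544.86262626 213.23434343] [531 202  28  23 495] [ 486.50757228 -331.81927701]
```

View pics/crop2.png

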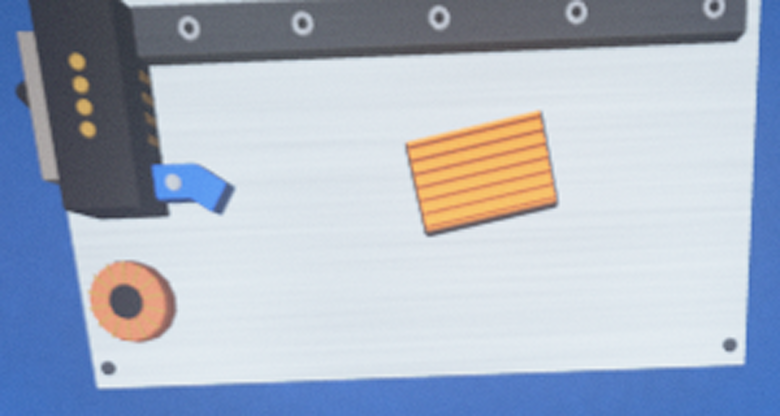

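Jig yaw is 0.276 and the origin about (580.4, 49.0). Two sizes check out: the rail face is 145.3 mm from the edge (145 expected) and the edge is 329.5 mm long (330). The module is at jig (0,-35), turned +0.18 from square. Squaring the tool to the jig and descending behind the module.

send_rows(plan=[{"dx": 0,"dy": 0,"dz": 0,"twist": -0.037},{"dx": 11,"dy": -0.6,"dz": 24,"twist": 0},{"dx": 11,"dy": -0.6,"dz": 24,"twist": 0},{"dx": 11,"dy": -0.6,"dz": 24,"twist": 0},{"dx": 11,"dy": -0.6,"dz": 24,"twist": 0},{"dx": 11,"dy": -0.6,"dz": 24,"twist": 0},{"dx": 11,"dy": -0.6,"dz": 24,"twist": 0},{"dx": 11,"dy": -0.6,"dz": 24,"twist": 0},{"dx": 10,"dy": -0.4,"dz": 22,"twist": 0},{"dx": 0,"dy": 0,"dz": 0,"twist": 0}])

```text
t: 3.25
ee_pos: [542.1, 1.3, 101.2]
eef_rot: [-3.112, -0.427, 0.007]
wrist_force: [-0.6, -0.1, -1.0]
grip_width: 0.401
```

```bash
cat >> h.py <<'E'
J0=np.array([580.4,49.0]); JY=0.276
def st():
    o=r.get_obs(); p=o['ee_pos']; w=o['eef_rot']; R=cv2.Rodrigues(np.array(w))[0]; c,s=np.cos(JY),np.sin(JY); d=np.array(p[:2])-J0
    f=o['wrist_force']
    print('t %.2f jig x %.1f y %.1f z %.1f yaw err %.3f tilt %.3f F %s (jig Fx %.1f Fy %.1f) grip %.2f'%(o['t'],d@[c,s],d@[-s,c],p[2],np.arctan2(R[1,0],R[0,0])-JY,np.hypot(R[0,2],R[1,2]),np.round(f,1),f[0]*c+f[1]*s,-f[0]*s+f[1]*c,o['grip_width']))
E
python3 -c "from h import *;st()"
```

```text
t 3.25 jig x -49.8 y -35.4 z 101.2 yaw err -0.003 tilt 0.004 F [-0.6 -0.1 -1. ] (jig Fx -0.6 Fy 0.1) grip 0.40
```

send_rows(plan=[{"dx": 0,"dy": 0,"dz": 10,"twist": 0},{"dx": 0,"dy": 0,"dz": 10,"twist": 0},{"dx": 0,"dy": 0,"dz": 10,"twist": 0},{"dx": 0,"dy": 0,"dz": 5,"twist": 0},{"dx": 5,"dy": 0,"dz": 0,"twist": 0},{"dx": 5,"dy": 0,"dz": 0,"twist": 0},{"dx": 5,"dy": 0,"dz": 0,"twist": 0},{"dx": 5,"dy": 0,"dz": 0,"twist": 0},{"dx": 5,"dy": 0,"dz": 0,"twist": 0},{"dx": 5,"dy": 0,"dz": 0,"twist": 0}])

```text
t: 4.25
ee_pos: [572.8, 10.6, 68.8]
eef_rot: [3.112, 0.429, 0.0]
wrist_force: [-0.2, 0.2, -0.3]
grip_width: 0.4
```

```bash
python3 -c "from h import *;st()"
```

```text
t 4.25 jig x -17.8 y -34.8 z 68.8 yaw err -0.002 tilt 0.000 F [-0.2  0.2 -0.3] (jig Fx -0.2 Fy 0.2) grip 0.40
```

send_rows(plan=[{"dx": 3,"dy": 0,"dz": 1,"twist": 0},{"dx": 3,"dy": 0,"dz": 1,"twist": 0},{"dx": 3,"dy": 0,"dz": 0,"twist": 0},{"dx": 3,"dy": 0,"dz": 0,"twist": 0},{"dx": 2,"dy": 0,"dz": 0,"twist": 0},{"dx": 2,"dy": 0,"dz": 0,"twist": 0},{"dx": 2,"dy": 0,"dz": 0,"twist": 0},{"dx": 0,"dy": 0,"dz": 0,"twist": 0},{"dx": 0,"dy": 0,"dz": 0,"twist": 0},{"dx": 0,"dy": 0,"dz": 0,"twist": 0}])

```text
t: 5.25
ee_pos: [589.6, 15.3, 66.7]
eef_rot: [-3.112, -0.429, -0.0]
wrist_force: [-0.4, 0.3, 1.0]
grip_width: 0.403
```

```bash
python3 -c "
from h import *
st();snap('wrist','w2.png')"
```

```text
t 5.25 jig x -0.3 y -34.9 z 66.7 yaw err -0.002 tilt 0.000 F [-0.4  0.3  1. ] (jig Fx -0.3 Fy 0.4) grip 0.40
```

View pics/w2.png

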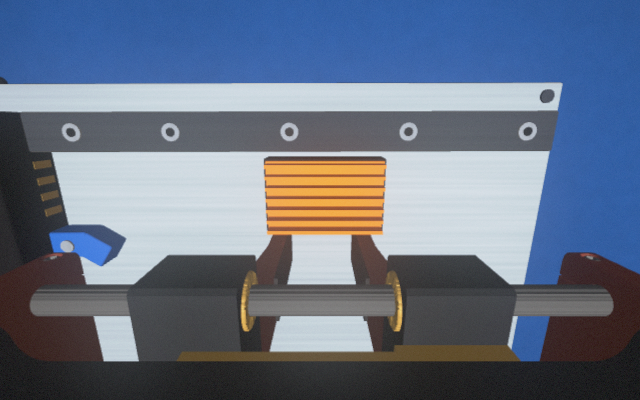

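The module is square on both fingertips at (325,197), with a small gap left to the rail face (row 151). Pressing on until contact.

send_rows(plan=[{"dx": 2,"dy": 0,"dz": 0,"twist": 0},{"dx": 2,"dy": 0,"dz": 0,"twist": 0},{"dx": 1,"dy": 0,"dz": 0,"twist": 0},{"dx": 1,"dy": 0,"dz": 0,"twist": 0},{"dx": 0.5,"dy": 0,"dz": 0,"twist": 0},{"dx": 0.5,"dy": 0,"dz": 0,"twist": 0},{"dx": 0.5,"dy": 0,"dz": 0,"twist": 0},{"dx": 0.5,"dy": 0,"dz": 0,"twist": 0},{"dx": 0,"dy": 0,"dz": 0,"twist": 0},{"dx": 0,"dy": 0,"dz": 0,"twist": 0}])

```text
t: 6.3
ee_pos: [593.7, 16.9, 65.8]
eef_rot: [-3.112, -0.429, 0.012]
wrist_force: [-9.8, -4.4, 5.4]
grip_width: 0.399
```

```bash
python3 -c "
from h import *
st()"
```

```text
t 6.30 jig x 4.1 y -34.5 z 65.8 yaw err -0.002 tilt 0.008 F [-9.8 -4.4  5.4] (jig Fx -10.7 Fy -1.6) grip 0.40
```

Contact: 10.7 N against the rail at tool x = 4 mm, so the module is flat against it. Backing off, closing the fingers and going round to the -y end.

send_rows(plan=[{"dx": -8,"dy": 0,"dz": 0,"twist": 0},{"dx": -8,"dy": 0,"dz": 0,"twist": 0},{"dx": -8,"dy": 0,"dz": 0,"twist": 0},{"dx": 0,"dy": 20,"dz": 0,"twist": 0},{"dx": 0,"dy": 20,"dz": 0,"twist": 0},{"dx": 0,"dy": 22,"dz": 0,"twist": 0},{"dx": 0,"dy": 0,"dz": 0,"twist": 0},{"dx": 17,"dy": 0,"dz": 0,"twist": 0},{"dx": 17,"dy": 0,"dz": 0,"twist": 0},{"dx": 16,"dy": 0,"dz": 0,"twist": 0}], fingers=0)

```text
t: 7.3
ee_pos: [639.4, -34.4, 66.8]
eef_rot: [-3.112, -0.428, -0.0]
wrist_force: [-0.0, 0.3, -1.1]
grip_width: 0.005
```

```bash
python3 -c "
from h import *
st();snap('wrist','w3.png')
"
```

```text
t 7.30 jig x 34.0 y -96.3 z 66.8 yaw err -0.002 tilt 0.000 F [-0.   0.3 -1.1] (jig Fx 0.1 Fy 0.3) grip 0.01
```

View pics/w3.png

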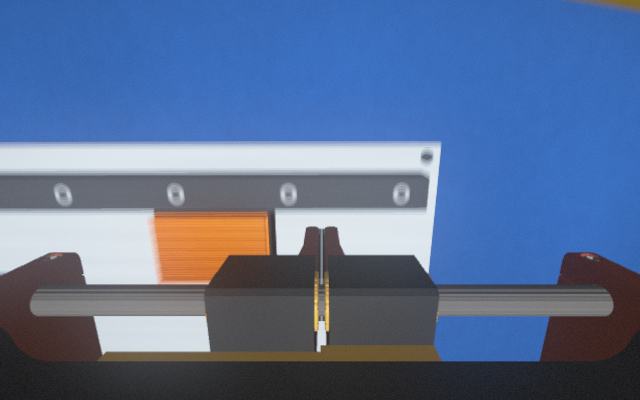

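Blurred from motion, but the module is against the rail: its end is at col ~272 and the closed fingers at col ~321, clear of it. Sliding along +y, with a slight bias towards the rail.

send_rows(plan=[{"dx": 0.1,"dy": -4,"dz": 0,"twist": 0},{"dx": 0.1,"dy": -4,"dz": 0,"twist": 0},{"dx": 0.1,"dy": -3,"dz": 0,"twist": 0},{"dx": 0.1,"dy": -3,"dz": 0,"twist": 0},{"dx": 0.1,"dy": -3,"dz": 0,"twist": 0},{"dx": 0.1,"dy": -4,"dz": 0,"twist": 0},{"dx": 0.1,"dy": -5,"dz": 0,"twist": 0},{"dx": 0.1,"dy": -5,"dz": 0,"twist": 0},{"dx": 0.1,"dy": -5,"dz": 0,"twist": 0},{"dx": 0.1,"dy": -5,"dz": 0,"twist": 0}])

```text
t: 8.35
ee_pos: [628.9, 5.0, 66.7]
eef_rot: [-3.112, -0.429, 0.0]
wrist_force: [-0.2, -0.7, -0.5]
grip_width: 0.008
```

send_rows(plan=[{"dx": 0.1,"dy": -5,"dz": 0,"twist": 0},{"dx": 0.1,"dy": -5,"dz": 0,"twist": 0},{"dx": 0.1,"dy": -5,"dz": 0,"twist": 0},{"dx": 0.1,"dy": -5,"dz": 0,"twist": 0},{"dx": 0.1,"dy": -5,"dz": 0,"twist": 0},{"dx": 0.1,"dy": -4,"dz": 0,"twist": 0},{"dx": 0,"dy": -3,"dz": 0,"twist": 0},{"dx": 0,"dy": -2,"dz": 0,"twist": 0},{"dx": 0,"dy": 0,"dz": 0,"twist": 0},{"dx": 0,"dy": 0,"dz": 0,"twist": 0}])

```text
t: 9.35
ee_pos: [620.4, 37.5, 66.7]
eef_rot: [-3.112, -0.429, -0.0]
wrist_force: [0.6, 0.0, -0.6]
grip_width: 0.008
```

```bash
python3 -c "
from meas import *
st();im,m=snap('wrist','w4.png')
print(orange(im,m,(0,140,300,260)))
"
```

```text
t 9.35 jig x 35.4 y -22.0 z 66.7 yaw err -0.002 tilt 0.000 F [ 0.6  0.  -0.6] (jig Fx 0.6 Fy -0.1) grip 0.01
(array([619.86712646,  81.04993439]), (22.323413848876953, 60.34218215942383), 15.701251983642578)
```

View pics/w4.png

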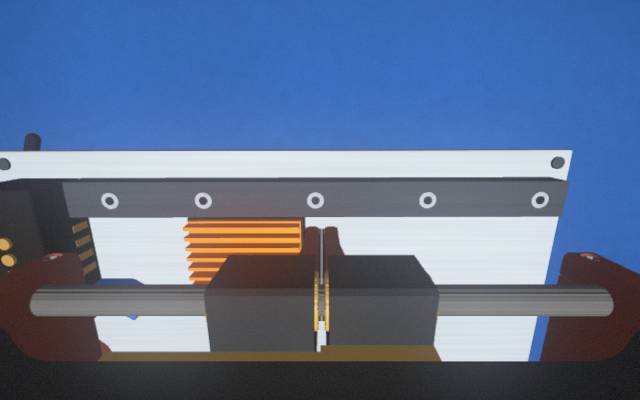

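Module still flush and square (angle 0.274), its centre at jig y ≈ 20, so about 63 mm to go. Continuing, then slowly until force.

send_rows(plan=[{"dx": 0.1,"dy": -3,"dz": 0,"twist": 0},{"dx": 0.1,"dy": -5,"dz": 0,"twist": 0},{"dx": 0.1,"dy": -5,"dz": 0,"twist": 0},{"dx": 0.1,"dy": -5,"dz": 0,"twist": 0},{"dx": 0.1,"dy": -5,"dz": 0,"twist": 0},{"dx": 0.1,"dy": -5,"dz": 0,"twist": 0},{"dx": 0.1,"dy": -5,"dz": 0,"twist": 0},{"dx": 0.1,"dy": -5,"dz": 0,"twist": 0},{"dx": 0.1,"dy": -5,"dz": 0,"twist": 0},{"dx": 0.1,"dy": -4,"dz": 0,"twist": 0}])

```text
t: 10.4
ee_pos: [608.5, 83.5, 66.7]
eef_rot: [-3.112, -0.429, 0.0]
wrist_force: [-1.0, -0.5, -0.2]
grip_width: 0.006
```

send_rows(plan=[{"dx": 0.1,"dy": -3,"dz": 0,"twist": 0},{"dx": 0.1,"dy": -3,"dz": 0,"twist": 0},{"dx": 0,"dy": -2,"dz": 0,"twist": 0},{"dx": 0,"dy": -2,"dz": 0,"twist": 0},{"dx": 0,"dy": -2,"dz": 0,"twist": 0},{"dx": 0,"dy": -1,"dz": 0,"twist": 0},{"dx": 0,"dy": -1,"dz": 0,"twist": 0},{"dx": 0,"dy": -1,"dz": 0,"twist": 0},{"dx": 0,"dy": 0,"dz": 0,"twist": 0},{"dx": 0,"dy": 0,"dz": 0,"twist": 0}])

```text
t: 11.4
ee_pos: [604.8, 97.5, 66.7]
eef_rot: [-3.112, -0.429, -0.0]
wrist_force: [0.7, 0.3, 0.7]
grip_width: 0.004
```

```bash
python3 -c "
from meas import *
st()
"
```

```text
t 11.40 jig x 36.7 y 40.1 z 66.7 yaw err -0.002 tilt 0.000 F [0.7 0.3 0.7] (jig Fx 0.7 Fy 0.1) grip 0.00
```

send_rows(plan=[{"dx": 0,"dy": -1,"dz": 0,"twist": 0},{"dx": 0,"dy": -1,"dz": 0,"twist": 0},{"dx": 0,"dy": -1,"dz": 0,"twist": 0},{"dx": 0,"dy": -1,"dz": 0,"twist": 0},{"dx": 0,"dy": -0.5,"dz": 0,"twist": 0},{"dx": 0,"dy": -0.5,"dz": 0,"twist": 0},{"dx": 0,"dy": -0.5,"dz": 0,"twist": 0},{"dx": 0,"dy": -0.5,"dz": 0,"twist": 0},{"dx": 0,"dy": 0,"dz": 0,"twist": 0},{"dx": 0,"dy": 0,"dz": 0,"twist": 0}])

```text
t: 12.4
ee_pos: [603.9, 100.7, 66.8]
eef_rot: [3.109, 0.43, 0.001]
wrist_force: [3.0, -14.4, 0.4]
grip_width: 0.004
```

```bash
python3 -c "
from meas import *
st()
"
```

```text
t 12.40 jig x 36.7 y 43.3 z 66.8 yaw err -0.001 tilt 0.003 F [  3.  -14.4   0.4] (jig Fx -1.1 Fy -14.7) grip 0.00
```

Home against the contact block (14.7 N). Backing off and pressing the exposed part flush to the rail, clear of the guide.

send_rows(plan=[{"dx": 0,"dy": 7,"dz": 0,"twist": 0},{"dx": 0,"dy": 13,"dz": 0,"twist": 0},{"dx": 0,"dy": 5,"dz": 0,"twist": 0},{"dx": -18,"dy": 0,"dz": 0,"twist": 0},{"dx": -18,"dy": 0,"dz": 0,"twist": 0},{"dx": -18,"dy": 0,"dz": 0,"twist": 0},{"dx": 0,"dy": -13,"dz": 0,"twist": 0},{"dx": 0,"dy": -13,"dz": 0,"twist": 0},{"dx": 0,"dy": -11,"dz": 0,"twist": 0},{"dx": 0,"dy": 0,"dz": 0,"twist": 0}])

```text
t: 13.4
ee_pos: [548.2, 102.2, 66.8]
eef_rot: [-3.112, -0.432, -0.001]
wrist_force: [0.1, 0.2, -0.2]
grip_width: 0.005
```

```bash
python3 -c "
from meas import *
st();im,m=snap('wrist','w5.png')
print(orange(im,m,(150,100,400,235)))
"
```

```text
t 13.40 jig x -16.5 y 60.0 z 66.8 yaw err 0.000 tilt 0.001 F [ 0.1  0.2 -0.2] (jig Fx 0.2 Fy 0.2) grip 0.01
(array([591.38787842, 142.94076538]), (37.81869888305664, 66.15782165527344), 16.455644607543945)
```

View pics/w5.png

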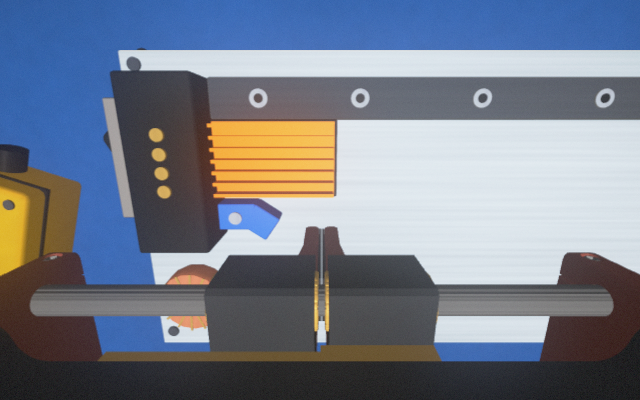

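Picture 10: module in the pocket (cols 210-337), flush with the rail (row 120), block at its left, guide at (250,217), and fingers at col 321 clear of the guide. Gentle flush press.

send_rows(plan=[{"dx": 5,"dy": 0,"dz": 0,"twist": 0},{"dx": 5,"dy": 0,"dz": 0,"twist": 0},{"dx": 5,"dy": 0,"dz": 0,"twist": 0},{"dx": 2,"dy": 0,"dz": 0,"twist": 0},{"dx": 1,"dy": 0,"dz": 0,"twist": 0},{"dx": 1,"dy": 0,"dz": 0,"twist": 0},{"dx": 1,"dy": 0,"dz": 0,"twist": 0},{"dx": 1,"dy": 0,"dz": 0,"twist": 0},{"dx": 0.5,"dy": 0,"dz": 0,"twist": 0},{"dx": 0.5,"dy": 0,"dz": 0,"twist": 0}])

```text
t: 14.45
ee_pos: [568.2, 106.0, 66.5]
eef_rot: [3.112, 0.429, -0.003]
wrist_force: [-2.8, -0.9, 1.8]
grip_width: -0.002
```

send_rows(plan=[{"dx": 0.5,"dy": 0,"dz": 0,"twist": 0},{"dx": 0.5,"dy": 0,"dz": 0,"twist": 0},{"dx": 0.5,"dy": 0,"dz": 0,"twist": 0},{"dx": 0.5,"dy": 0,"dz": 0,"twist": 0},{"dx": 0,"dy": 0,"dz": 0,"twist": 0},{"dx": 0,"dy": 0,"dz": 0,"twist": 0},{"dx": 0,"dy": 0,"dz": 0,"twist": 0},{"dx": 0,"dy": 0,"dz": 0,"twist": 0},{"dx": 0,"dy": 0,"dz": 0,"twist": 0},{"dx": 0,"dy": 0,"dz": 0,"twist": 0}])

```text
t: 15.45
ee_pos: [568.4, 106.2, 66.1]
eef_rot: [3.112, 0.429, -0.009]
wrist_force: [-8.1, -2.7, 4.0]
grip_width: 0.006
```

```bash
python3 -c "
from meas import *
st()"
```

```text
t 15.45 jig x 4.0 y 58.3 z 66.1 yaw err -0.002 tilt 0.006 F [-8.1 -2.7  4. ] (jig Fx -8.5 Fy -0.4) grip 0.01
```

The flush press met contact at x = 4.0, the same as at the first flush contact. Retreating and raising, and triangulating the start button.

send_rows(plan=[{"dx": -5,"dy": 0,"dz": 0,"twist": 0},{"dx": -8,"dy": 0,"dz": 0,"twist": 0},{"dx": -10,"dy": 0,"dz": 0,"twist": 0},{"dx": 0,"dy": 0,"dz": -25,"twist": 0},{"dx": 0,"dy": 0,"dz": -35,"twist": 0},{"dx": 0,"dy": 0,"dz": -35,"twist": 0},{"dx": 0,"dy": 0,"dz": -35,"twist": 0},{"dx": 0,"dy": 0,"dz": -10,"twist": 0},{"dx": 0,"dy": 0,"dz": 0,"twist": 0},{"dx": 0,"dy": 0,"dz": 0,"twist": 0}])

```text
t: 16.45
ee_pos: [548.0, 100.3, 205.6]
eef_rot: [3.112, 0.429, -0.002]
wrist_force: [-0.8, 0.5, -0.4]
grip_width: 0.007
```

```bash
python3 -c "
from meas import *
st();im,m=snap('wrist','w6.png')
for roi in [(150,60,420,235)]: print(orange(im,m,roi))
A=np.zeros((3,3));b=np.zeros(3);L=[]
_,mw=load('w1b.png');_,ms=load('scene0.png');_,md=load('side0.png')
for mm,uv in((mw,(544.9,213.2)),(ms,(214.1,248.2)),(md,(344.3,150.2))):
    o,d=ray(mm,*uv);d/=np.linalg.norm(d);P=np.eye(3)-np.outer(d,d);A+=P;b+=P@o;L.append((o,P))
x=np.linalg.solve(A,b);print(x,[np.linalg.norm(P@(x-o)).round(1) for o,P in L])
"
```

```text
t 16.45 jig x -17.2 y 58.2 z 205.6 yaw err -0.002 tilt 0.001 F [-0.8  0.5 -0.4] (jig Fx -0.7 Fy 0.7) grip 0.01
(array([591.81787109, 140.27250671]), (37.52046203613281, 61.37030792236328), 16.631736755371094)
[ 488.02980991 -322.10669912   62.36216044] [np.float64(0.6), np.float64(1.1), np.float64(1.3)]
```

send_rows(plan=[{"dx": -23,"dy": 34,"dz": 0,"twist": 0},{"dx": -23,"dy": 34,"dz": 0,"twist": 0},{"dx": -23,"dy": 34,"dz": 0,"twist": 0},{"dx": -23,"dy": 34,"dz": 0,"twist": 0},{"dx": -23,"dy": 34,"dz": 0,"twist": 0},{"dx": -23,"dy": 34,"dz": 0,"twist": 0},{"dx": -23,"dy": 34,"dz": 0,"twist": 0},{"dx": -23,"dy": 34,"dz": 0,"twist": 0},{"dx": -23,"dy": 34,"dz": 0,"twist": 0},{"dx": -23,"dy": 34,"dz": 0,"twist": 0}])

```text
t: 17.5
ee_pos: [417.8, -289.9, 204.8]
eef_rot: [-3.11, -0.428, 0.004]
wrist_force: [0.9, -0.4, -0.1]
grip_width: 0.004
```

send_rows(plan=[{"dx": -20,"dy": 30,"dz": 0,"twist": 0},{"dx": -15,"dy": 20,"dz": 0,"twist": 0},{"dx": -8,"dy": 10,"dz": 0,"twist": 0},{"dx": 0,"dy": 0,"dz": 0,"twist": 0},{"dx": 0,"dy": 0,"dz": 0,"twist": 0},{"dx": 0,"dy": 0,"dz": 0,"twist": 0},{"dx": 0,"dy": 0,"dz": 0,"twist": 0},{"dx": 0,"dy": 0,"dz": 0,"twist": 0},{"dx": 0,"dy": 0,"dz": 0,"twist": 0},{"dx": 0,"dy": 0,"dz": 0,"twist": 0}])

```text
t: 18.5
ee_pos: [394.4, -358.2, 206.8]
eef_rot: [3.112, 0.429, 0.0]
wrist_force: [0.1, 0.9, 0.8]
grip_width: 0.006
```

```bash
python3 -c "
from meas import *
st();o=r.get_obs();print(np.round(o['ee_pos'],1));im,m=snap('wrist','w7.png')
hsv=cv2.cvtColor(im,cv2.COLOR_BGR2HSV)
g=cv2.inRange(hsv,(55,100,60),(80,255,255)); _,_,s_,c=cv2.connectedComponentsWithStats(g)
for s,cc in zip(s_[1:],c[1:]):
    if s[4]>80: print('green',cc,s,[onz(m,*cc,z).round(1) for z in(50,54,58)], [np.linalg.norm(onz(m,s[0],cc[1],54)-onz(m,s[0]+s[2],cc[1],54))])
"
```

```text
t 18.50 jig x -290.0 y -341.1 z 206.8 yaw err -0.002 tilt 0.000 F [0.1 0.9 0.8] (jig Fx 0.4 Fy 0.8) grip 0.01
[ 394.4 -358.2  206.8]
green [311.61024033  89.15569488] [295  71  34  37 957] [array([ 489.2, -321.4,   50. ]), array([ 488.9, -321.7,   54. ]), array([ 488.5, -321.9,   58. ])] [np.float64(31.90139763377869)]
green [293.1078125 231.4765625] [280 217  28  30 640] [array([ 345. , -340.1,   50. ]), array([ 346.5, -340.1,   54. ]), array([ 348.1, -340.1,   58. ])] [np.float64(29.71745947343851)]
```

View pics/w7.png

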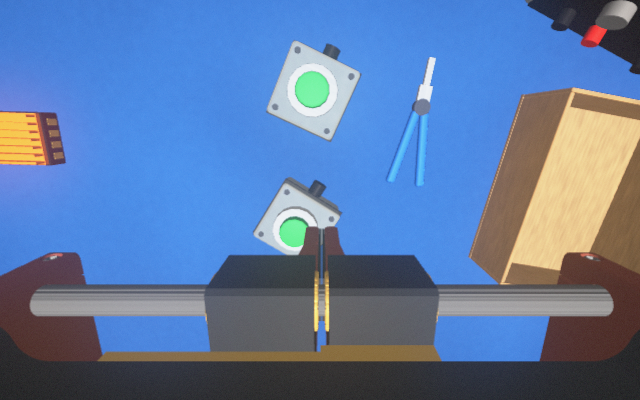

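Picture 11: the far green button at (312,89) measures (488.5,-322), 32 mm across, with its top at z ≈ 62. The near station at (293,231) is the one to leave alone. Module check: centre at jig (35.8, 84.7), square. Moving above the button.

send_rows(plan=[{"dx": 20,"dy": -2,"dz": 0,"twist": 0},{"dx": 25,"dy": -2.5,"dz": 0,"twist": 0},{"dx": 25,"dy": -2.5,"dz": 0,"twist": 0},{"dx": 20,"dy": -2,"dz": 10,"twist": 0},{"dx": 10,"dy": -0.5,"dz": 25,"twist": 0},{"dx": 0,"dy": 0,"dz": 30,"twist": 0},{"dx": 0,"dy": 0,"dz": 25,"twist": 0},{"dx": 0,"dy": 0,"dz": 15,"twist": 0},{"dx": 0,"dy": 0,"dz": 5,"twist": 0},{"dx": 0,"dy": 0,"dz": 0,"twist": 0}])

```text
t: 19.55
ee_pos: [487.8, -322.2, 96.2]
eef_rot: [-3.112, -0.428, 0.001]
wrist_force: [0.1, 0.9, 0.2]
grip_width: 0.006
```

```bash
python3 -c "
from meas import *
st();print(np.round(r.get_obs()['ee_pos'],1))"
```

```text
t 19.55 jig x -190.3 y -331.9 z 96.2 yaw err -0.002 tilt 0.001 F [0.1 0.9 0.2] (jig Fx 0.3 Fy 0.8) grip 0.01
[ 487.8 -322.2   96.2]
```

send_rows(plan=[{"dx": 0,"dy": 0,"dz": 4,"twist": 0},{"dx": 0,"dy": 0,"dz": 4,"twist": 0},{"dx": 0,"dy": 0,"dz": 2,"twist": 0},{"dx": 0,"dy": 0,"dz": 2,"twist": 0},{"dx": 0,"dy": 0,"dz": 1,"twist": 0},{"dx": 0,"dy": 0,"dz": 1,"twist": 0},{"dx": 0,"dy": 0,"dz": 1,"twist": 0},{"dx": 0,"dy": 0,"dz": 1,"twist": 0},{"dx": 0,"dy": 0,"dz": 0,"twist": 0},{"dx": 0,"dy": 0,"dz": 0,"twist": 0}])

```text
t: 20.55
ee_pos: [488.4, -322.6, 82.1]
eef_rot: [3.111, 0.429, 0.002]
wrist_force: [-2.1, 1.6, 15.8]
grip_width: 0.009
```

send_rows(plan=[{"dx": 0,"dy": 0,"dz": 1,"twist": 0},{"dx": 0,"dy": 0,"dz": 1,"twist": 0},{"dx": 0,"dy": 0,"dz": 0,"twist": 0},{"dx": 0,"dy": 0,"dz": 0,"twist": 0},{"dx": 0,"dy": 0,"dz": 0,"twist": 0},{"dx": 0,"dy": 0,"dz": 0,"twist": 0},{"dx": 0,"dy": 0,"dz": 0,"twist": 0},{"dx": 0,"dy": 0,"dz": 0,"twist": 0},{"dx": 0,"dy": 0,"dz": 0,"twist": 0},{"dx": 0,"dy": 0,"dz": 0,"twist": 0}])

```text
t: 21.55
ee_pos: [488.5, -322.6, 81.8]
eef_rot: [3.111, 0.429, 0.002]
wrist_force: [-7.0, 4.0, 31.0]
grip_width: 0.006
```

Force climbed steeply, to 31 N with only 0.3 mm more travel, so it is at a hard stop. Releasing in steps to check the spring return force profile.

send_rows(plan=[{"dx": 0,"dy": 0,"dz": -1,"twist": 0},{"dx": 0,"dy": 0,"dz": -1,"twist": 0},{"dx": 0,"dy": 0,"dz": -1,"twist": 0},{"dx": 0,"dy": 0,"dz": -1,"twist": 0},{"dx": 0,"dy": 0,"dz": 0,"twist": 0},{"dx": 0,"dy": 0,"dz": 0,"twist": 0},{"dx": 0,"dy": 0,"dz": 0,"twist": 0},{"dx": 0,"dy": 0,"dz": 0,"twist": 0},{"dx": 0,"dy": 0,"dz": 0,"twist": 0},{"dx": 0,"dy": 0,"dz": 0,"twist": 0}])

```text
t: 22.55
ee_pos: [488.2, -322.5, 82.8]
eef_rot: [3.112, 0.429, 0.001]
wrist_force: [1.9, -3.1, 5.6]
grip_width: 0.009
```

send_rows(plan=[{"dx": 0,"dy": 0,"dz": -1,"twist": 0},{"dx": 0,"dy": 0,"dz": -1,"twist": 0},{"dx": 0,"dy": 0,"dz": 0,"twist": 0},{"dx": 0,"dy": 0,"dz": 0,"twist": 0},{"dx": 0,"dy": 0,"dz": 0,"twist": 0},{"dx": 0,"dy": 0,"dz": 0,"twist": 0},{"dx": 0,"dy": 0,"dz": 0,"twist": 0},{"dx": 0,"dy": 0,"dz": 0,"twist": 0},{"dx": 0,"dy": 0,"dz": 0,"twist": 0},{"dx": 0,"dy": 0,"dz": 0,"twist": 0}])

```text
t: 23.55
ee_pos: [487.8, -322.1, 84.6]
eef_rot: [-3.112, -0.429, 0.0]
wrist_force: [1.6, -0.8, 3.8]
grip_width: 0.006
```

send_rows(plan=[{"dx": 0,"dy": 0,"dz": -2,"twist": 0},{"dx": 0,"dy": 0,"dz": 0,"twist": 0},{"dx": 0,"dy": 0,"dz": 0,"twist": 0},{"dx": 0,"dy": 0,"dz": 0,"twist": 0},{"dx": 0,"dy": 0,"dz": 0,"twist": 0},{"dx": 0,"dy": 0,"dz": 0,"twist": 0},{"dx": 0,"dy": 0,"dz": 0,"twist": 0},{"dx": 0,"dy": 0,"dz": 0,"twist": 0},{"dx": 0,"dy": 0,"dz": 0,"twist": 0},{"dx": 0,"dy": 0,"dz": 0,"twist": 0}])

```text
t: 24.55
ee_pos: [487.7, -322.1, 86.6]
eef_rot: [-3.112, -0.429, 0.001]
wrist_force: [0.8, 0.4, 2.7]
grip_width: 0.003
```

The spring force fades 5.6 → 3.8 → 2.7 N as the tips rise, so the button was fully down and follows up. Lifting clear and doing a last check.

send_rows(plan=[{"dx": 0,"dy": 0,"dz": -5,"twist": 0},{"dx": 0,"dy": 0,"dz": -10,"twist": 0},{"dx": 0,"dy": 0,"dz": -20,"twist": 0},{"dx": 0,"dy": 0,"dz": -30,"twist": 0},{"dx": 0,"dy": 0,"dz": -30,"twist": 0},{"dx": 0,"dy": 0,"dz": -30,"twist": 0},{"dx": -20,"dy": 0,"dz": -20,"twist": 0},{"dx": -20,"dy": 0,"dz": 0,"twist": 0},{"dx": 0,"dy": 0,"dz": 0,"twist": 0},{"dx": 0,"dy": 0,"dz": 0,"twist": 0}])

```text
t: 25.55
ee_pos: [448.4, -332.9, 230.9]
eef_rot: [-3.111, -0.427, 0.002]
wrist_force: [-0.5, -0.2, -0.0]
grip_width: 0.002
```

```bash
python3 -c "
from meas import *
st()
im,m=snap('scene','s9.png'); s,_=snap('side','d9.png'); w,mw=snap('wrist','w9.png')
c=cv2.resize(im[150:280,280:420],None,fx=2.8,fy=2.8,interpolation=cv2.INTER_CUBIC); e=cv2.resize(s[170:280,250:370],None,fx=3.3,fy=3.3,interpolation=cv2.INTER_CUBIC)[:364]
e=np.pad(e,((0,max(0,364-e.shape[0])),(0,0),(0,0)))
cv2.imwrite('pics/final.png',np.hstack([c,e]))
for n,i,mm,roi in(('scene',im,m,(320,180,410,250)),('side',s,_,(255,190,325,260))):
    try: c0,wh,a=orange(i,mm,roi); d=c0-J0; cc,ss=np.cos(JY),np.sin(JY); print(n,d@[cc,ss],d@[-ss,cc],wh,a)
    except Exception as ex: print(n,ex)
g=cv2.inRange(cv2.cvtColor(w,cv2.COLOR_BGR2HSV),(55,100,60),(80,255,255)); q,_,t,k=cv2.connectedComponentsWithStats(g)
for a,b in zip(t[1:],k[1:]):
    if a[4]>80: print('green',b,a[:4],onz(mw,*b,62).round(1))
"
```

```text
t 25.55 jig x -231.1 y -331.4 z 230.9 yaw err -0.003 tilt 0.002 F [-0.5 -0.2 -0. ] (jig Fx -0.6 Fy -0.0) grip 0.00
scene 37.99312972383201 96.27732810320073 (41.951629638671875, 100.57926177978516) 18.959854125976562
side 35.88625439746201 96.3421443733643 (39.533504486083984, 65.94445037841797) 13.486043930053711
green [627.90178571  70.04910714] [607  57  33  33] [ 644.8 -586.6   62. ]
green [322.20029028 152.5820029 ] [308 138  29  30] [ 487.9 -322.1   62. ]
```

View pics/final.png

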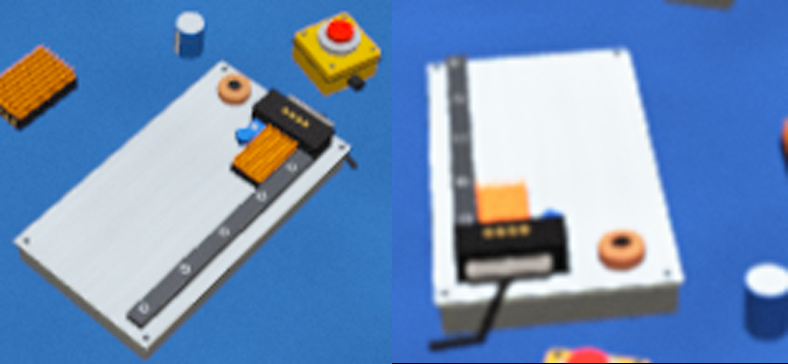

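The final picture shows the module in the corner against rail and block, and the toroid, capacitor, stop button and bigger module where they were. The start button is up again. Handing in.

```bash
python3 -c "
from h import *
print(workorder.job_done())"
```

```text
the job is handed in; nothing more can be done
None
```

The job is done and handed in at about 26 s of the 64 s allowed. `job_done` gives no verdict, so the result rests on the checks below.

**What I did:**
- Pushed the module square against the rail with two fingertips, meeting 10.7 N at the rail.
- Slid it along the rail with closed fingers until it stopped against the contact block at 14.7 N.
- Pressed the part standing out against the rail once more; contact came at the same tool position as before (4.0 and 4.1 mm).
- Pressed the farther green button to its hard stop, reaching 31 N. On release the spring force faded from 5.6 to 3.8 to 2.7 N, and I lifted clear. The module was never gripped or lifted.

**Last checks:**
- **Module position:** before the button press, the wrist view put its centre at jig (35.8, 84.7). Home is (35, 83) and the calibration is good to about 2 mm.
- **Module angle:** it measured 0.290 rad against the jig's 0.276 rad, which I took as measuring error.
- **Scene pictures:** the last ones show the module in the corner pocket. The toroid, capacitor, stop button and larger module look unmoved.
- **Start button:** its centre came out at the same place after release; I did not measure its height again.

**One check disagreed:** the final colour measurements from the scene and side cameras put the module's centre at y ≈ 96. Other orange and brass parts probably got into the mask (it gave a length of 101 mm for a 64 mm module in the scene view), so I relied on the wrist view and the contact forces.

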